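# Hold the matching ear plug over its mate with tongs

## Robot

A 7-joint arm with a two-finger parallel gripper is mounted at the origin on the work surface. World frame = base frame: x ahead of the robot, y to its left, z up, the work surface at z = 0. Lengths are in m, angles in rad, forces in N, time in s.
With the tool pointing down it reaches from about 0.35 to 0.9 m from the base axis. Payload 19.9 kg.
Tool frame: the origin (TCP) lies at the very end of the fingers, on their centre line; the grasp point (between the pads) lies 19 mm behind it; z points along the fingers, y is the direction in which the jaws open and shut (so a half turn about z gives the same grasp; the last joint's range is limited). The gripper opens to 85 mm and grips with 20 to 120 N. Pads are 22 mm wide; open, the fingers measure 114 mm over their backs; the gripper's body (76 mm by 85 mm) begins 54 mm behind the grasp point. The pads swing forward as they close: fully open they stand 13 mm farther back than shut.
Start: joints at [1.296, 0.417, -0.01, 1.614, 0.005, 1.111, -0.053], TCP at [0.144, -0.608, 0.231] pointing down, gripper open.
Joint ranges: [-2.81, 2.81], [-0.39, 2.02], [-1.27, 1.25], [0.06, 2.57], [-1.19, 4.33], [0.19, 2], [-2.82, 2.82]. Speed limits (rad/s): [1.89, 1.89, 2.39, 2.39, 3.01, 3.01, 3.01].

## Interface

Orientations are given as a rotation vector (axis times angle).
In Python, from station import sense, read_camera, job gives the robot as it stands.
- The arm moves only by the shell command python3 -m crank 'ROWS' [FORCE]. ROWS is JSON, a list of rows, each an object with "travel": the shift along the tool's x, y, z in m, a list of three; "yaw": the turn about the tool's z in degrees; "hand": the opening, from 0 (shut) to 1 (fully open). In form: [{"travel": [tx, ty, tz], "yaw": yaw, "hand": hand}, ...]. A call has 1 to 8 rows; each row shifts and turns the pose as measured when the row begins, along the tool's axes as they then stand; what a row does not reach is not made up. A row lasts 1/10 s, in which the tool goes at most 50 mm and 8.59 degrees, less where a joint would pass 70% of its speed; a pose out of reach is approached as far as the arm can. A call with a gripper value outside its range is refused whole. The fingers move at their own pace and stop on an object; FORCE is the grip in N (left out, the last holds). Time passes only in rows, so rows that do not move let the fingers close. It gives the time, the measured TCP pose, the force and the opening at its end, in the units of the state.
- sense(): the state, without advancing time (a new reading comes with each control period).
- read_camera(name): name is "side" or "top" or "wrist"; returns a dict with "pixels" (480x640x3 uint8, blue, green, red), "fx", "fy", "cx", "cy" (pixels), "extrinsics" (4x4, takes a point from camera to world coordinates). Camera axes: x right, y down, z forward; pixel columns grow to the right and rows downward; lengths in m; the calibration is good to about 2 mm. A picture is of the moment at which its call begins. There is no depth.
- job.sign_off(): hands the job in, once; it reports no verdict.
The state is a dict: "time_s": time; "joint_positions": joint angles; "qd": joint speeds; "joint_torque": joint torques, N m; "eef_pos": TCP position; "eef_rot": TCP orientation; "ft_force": force on the tool from outside, world axes, zero at the start; "torque": the same for the moment, N m; "width": finger opening in m.
Only numpy, scipy, OpenCV 4.12 (cv2) and the standard library are available. Lean on these libraries where they do the work, as an engineer would, in place of code of your own. Each camera call takes 0.05 s, during which the arm holds its last target.

## Task

The dark green jade ear plugs have just been cleaned, so handle them with the tongs only and never touch one with the robot itself. Grip the small kitchen tongs, close them on the plug standing on the open dresser top that has the same shape as the one on the stone coaster (solid round, open tunnel or teardrop), and carry it over to its mate. Finish while holding it in the tongs right above its mate, about 10 cm above the dresser top and touching nothing else; leave the other plugs, the drawer and all other things where they are.

Things in the scene. Friction and masses are not known exactly. Their poses are not given: they have to be found in the camera images.
- tongs: right-hand (-y) arm and pin of small steel kitchen tongs lying on their side: 180 mm from pin to tip ends plus a pull ring, 85 g in all. Two arms 22 mm high (z 0 to 22 mm) hinge on an upright pin and are sprung apart, the tips opening sideways. Origin: pin axis, underside. +x: middle line of the open tongs, towards the tips; +y left. It turns with this arm as the tongs are squeezed
- tongs_jaw: left-hand (+y) arm of the tongs, same origin; at rest its axes are those of tongs. Squeezing the arms at tongs_grip takes about 3.3 N to begin and about 7 N fully shut; the tips close twice as much as the arms do there
- tongs_grip (a point): where to grip the tongs: middle line of the open tongs, 80 mm from the pin towards the tips, 11 mm up, near the centre of mass; at rest the arms are 53 mm wide over their outer faces here. The point is carried by the right-hand arm
- tip_right (a point): middle of the inner face of the right-hand tip's grey silicone pad, 163 mm from the pin, 11 mm above the tongs' underside. Pads 34 mm long, 6 mm thick, z 3 to 19 mm; at rest 68 mm apart and 82 mm over their outsides; parallel when about 29 mm apart
- tip_left (a point): the same on the left-hand tip; the middle line of the tongs runs midway between both tips, square to the line joining them
- coaster: grey stone coaster 100 x 100 x 10 mm, fixed; origin at the centre of its underside, top at 10 mm
- drawer_knob (a point): brass knob of the open drawer of the wooden jewellery chest (chest fixed, 160 deep x 250 wide x 115 mm high, its front towards the robot); the drawer front is 48 mm high, 16 mm beyond the knob, and stands about 90 mm out of the chest; leave it alone
- photo_block: clear acrylic photo block 28 x 110 x 85 mm with a beach picture, standing; leave it alone
- travel_tin: round aluminium travel tin, 74 mm across, 28 mm high; leave it alone
- cream_jar: white cream jar, 52 mm across, 45 mm high; leave it alone
- comb: brown comb 44 (x) x 150 (y) x 5 mm lying flat; leave it alone
- perfume: glass perfume bottle 38 x 62 mm, 104 mm high with its cap; leave it alone
- plug_solid: dark green jade ear plug standing on end on the open dresser top, 20 mm high: round plug, a solid spool: flares 34 mm across and 3 mm long at both ends, waist 31 mm across. Origin on its underside, at the centre; +z up
- mate_solid: the other plug of the same shape as plug_solid, 20 mm high, same origin and axes; it stands either on the coaster or in the chest's open drawer
- plug_tunnel: dark green jade ear plug standing on end on the open dresser top, 20 mm high: round tunnel plug, an open tube: flares 34 mm across, waist 31 mm across, with a hole of about 25 mm right through. Origin on its underside, at the centre; +z up
- mate_tunnel: the other plug of the same shape as plug_tunnel, 20 mm high, same origin and axes; it stands either on the coaster or in the chest's open drawer
- plug_drop: dark green jade ear plug standing on end on the open dresser top, 20 mm high: teardrop plug, solid: sides 29.6 mm across the round part (rims 32 mm), running to a blunt point; about 43 mm long. The point lies along the body's +x; the origin is 4 mm from the round part's centre, towards the point (round end at x = -20 mm, point at x = +23 mm). Origin on its underside; +z up
- mate_drop: the other plug of the same shape as plug_drop, 20 mm high, same origin and axes; it stands either on the coaster or in the chest's open drawer
Not all that is in view belongs to the job. Of the things like the tongs, leave any that is turquoise; of the rest the smaller one is meant.

How it is judged:
By the outcome, as a careful person would: the job done as asked, in the order asked, and still so for the second after the job is handed in, while the arm keeps its last pose, push and grip.
It also fails if it takes over 40 s, if anything falls off the work surface, if the arm or the gripper's body presses on something with over 40 N, if the wrist force passes 120 N, or if a joint passes its speed limit or range.

## Working session

There is one attempt and no reset: what is moved stays moved. The work goes in short steps, Python scripts to look and compute and a shell command to move; the robot and the scene stay as the last step left them, time stands still between calls to the robot, and variables do not carry over. Pictures are saved under pics/ and viewed, and the job is handed in when it is done.

```bash
ls; mkdir -p pics
python3 - <<'E'
from station import sense, read_camera
import cv2
s=sense(); print(s)
for n in ("side","top","wrist"):
    c=read_camera(n); cv2.imwrite(f"pics/{n}0.png",c["pixels"]); print(n,c["fx"],c["fy"],c["cx"],c["cy"],c["extrinsics"].tolist() if hasattr(c["extrinsics"],'tolist') else c["extrinsics"])
E
```

```text
pics
{'time_s': 0.0, 'joint_positions': array([ 1.29647337,  0.41797183, -0.01030171,  1.61418052,  0.0046977 ,
        1.11066113, -0.05299832]), 'qd': array([-0.00021399,  0.00069511,  0.00163329,  0.0015187 , -0.00124879,
       -0.00026106,  0.00087936]), 'joint_torque': array([-2.99081585e-04, -8.64459085e+01,  6.78959247e-01, -4.34896553e+01,
        1.91716739e-02,  7.39208685e-03,  5.92347010e-05]), 'eef_pos': array([ 0.14411472, -0.60780849,  0.23065894]), 'eef_rot': array([-3.11916093e+00, -3.64767563e-01,  3.55720797e-04]), 'ft_force': array([ 0.06084693, -0.26810224,  0.2805317 ]), 'torque': array([-0.00517043,  0.01329808, -0.03934516]), 'width': 0.08538458189672071}
side 448.9183304164216 448.9183304164216 317.2470836310251 246.3015437253987 [[-0.9898678004864854, -0.07959903318153354, 0.11758287067686597, 0.3700569151704003], [-0.1409568957296061, 0.6506715738421422, -0.7461619506113015, 0.7928393317032439], [-0.017114061654686683, -0.7551758052999015, -0.6552988722585481, 0.7481955548928266], [0.0, 0.0, 0.0, 1.0]]
top 458.28091571805703 458.28091571805703 321.29528385755515 241.0743104223212 [[0.023160441978570288, -0.97455494184558, 0.222949005944668, 0.22135486327057624], [-0.9997251156837443, -0.02339014425115257, 0.0016106591924444928, -0.014110202019562278], [0.0036451335340710734, -0.22292502433838285, -0.9748287780555362, 1.369907911086385], [0.0, 0.0, 0.0, 1.0]]
wrist 385.93974861714105 385.93974861714105 321.68002442097617 232.09578862377606 [[0.23177412640205458, -0.923981966672164, -0.3042007225422119, 0.2209559986563983], [-0.9727694954030107, -0.21998493877450792, -0.07298037767610589, -0.5891874294613992], [0.0005129755700360527, 0.31283214664899045, -0.9498082884872339, 0.37443650393690775], [0.0, 0.0, 0.0, 1.0]]
```

View pics/side0.png

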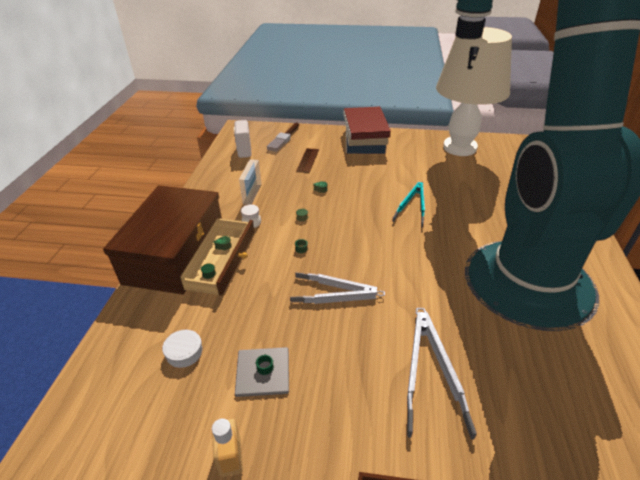

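View pics/top0.png

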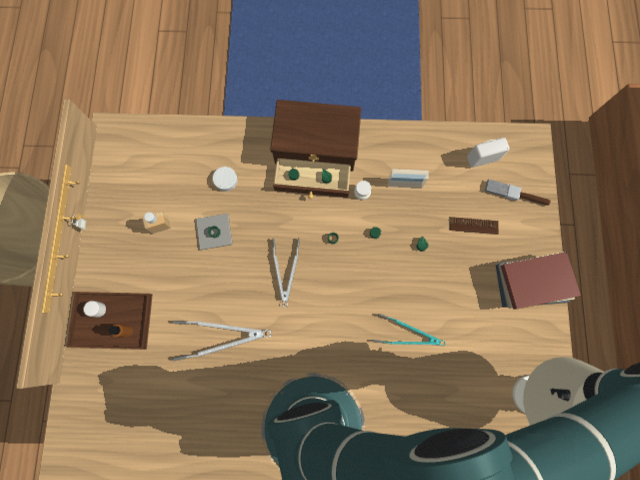

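View pics/wrist0.png

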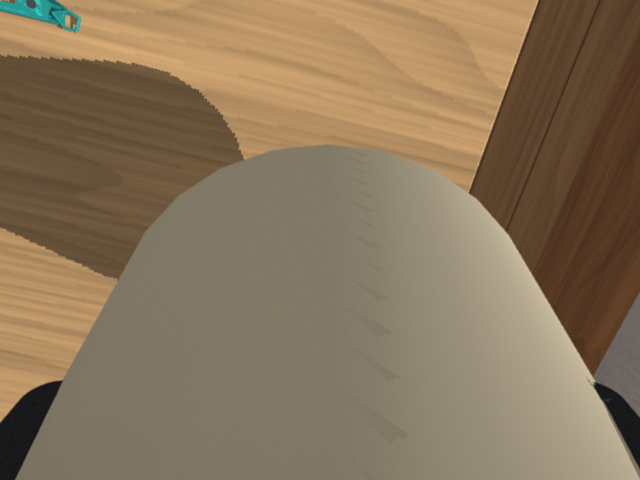

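```bash
cat > h.py <<'E'
import numpy as np, cv2
from station import sense, read_camera
def ray(c,u,v):
    E=np.array(c["extrinsics"]); d=np.array([(u-c["cx"])/c["fx"],(v-c["cy"])/c["fy"],1.]); return E[:3,3],E[:3,:3]@d
def onz(c,u,v,z):
    o,d=ray(c,u,v); return o+d*(z-o[2])/d[2]
def tri(obs):
    A=np.zeros((3,3));b=np.zeros(3);L=[]
    for c,u,v in obs:
        o,d=ray(c,u,v);d=d/np.linalg.norm(d);P=np.eye(3)-np.outer(d,d);A+=P;b+=P@o;L.append((o,d))
    x=np.linalg.solve(A,b); return x,[float(np.linalg.norm(np.cross(x-o,d))) for o,d in L]
def proj(c,p):
    E=np.linalg.inv(np.array(c["extrinsics"])); q=E[:3,:3]@np.array(p)+E[:3,3]; return q[0]/q[2]*c["fx"]+c["cx"],q[1]/q[2]*c["fy"]+c["cy"]
def crop(c,x0,y0,w,h,k,name):
    im=c["pixels"][y0:y0+h,x0:x0+w]; cv2.imwrite(name,cv2.resize(im,None,fx=k,fy=k,interpolation=cv2.INTER_CUBIC))
E
python3 - <<'E'
from h import *
t=read_camera("top"); s=read_camera("side")
crop(t,185,205,250,105,3,"pics/t1.png"); crop(s,230,170,160,220,2.7,"pics/s1.png")
crop(t,265,160,100,40,6,"pics/t2.png")
for n,u,v,z in [("small pin",285,302,.02),("small tipL",272,240,.02),("small tipR",297,240,.02),("big pin",265,334,.02),("big tip",170,323,.02),("big tip2",170,357,.02),("turq pin",443,342,.02),
 ("coaster",213,232,.01),("p1",332,238,.02),("p2",375,232,.02),("p3",421,243,.02)]: print(n,onz(t,u,v,z).round(3))
print("lamp", tri([(t,575,390),(s,475,95)]))
E
```

```text
small pin [0.344 0.09  0.02 ]
small tipL [0.53  0.137 0.02 ]
small tipR [0.532 0.062 0.02 ]
big pin [0.251 0.144 0.02 ]
big tip [0.276 0.421 0.02 ]
big tip2 [0.181 0.412 0.02 ]
turq pin [ 0.24  -0.369  0.02 ]
coaster [0.553 0.32  0.01 ]
p1 [ 0.54  -0.044  0.02 ]
p2 [ 0.562 -0.174  0.02 ]
p3 [ 0.531 -0.313  0.02 ]
lamp (array([ 0.1054148 , -0.64909856,  0.1731992 ]), [0.023909659958446013, 0.023909659958446017])
```

View pics/t1.png

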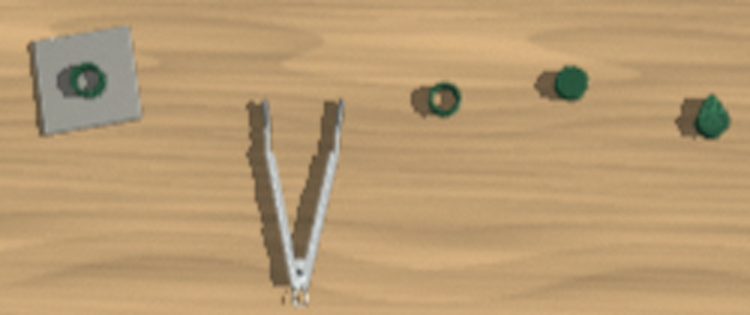

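View pics/s1.png

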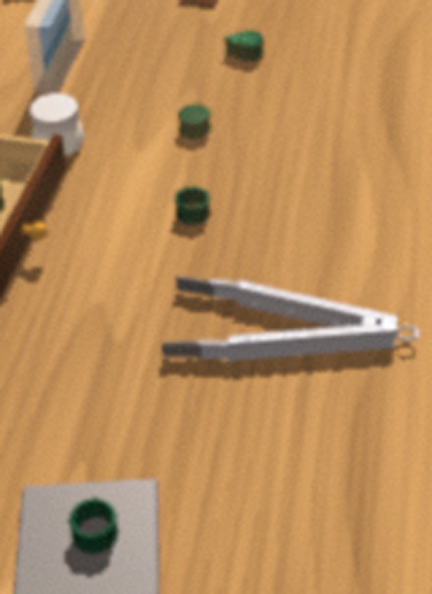

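View pics/t2.png

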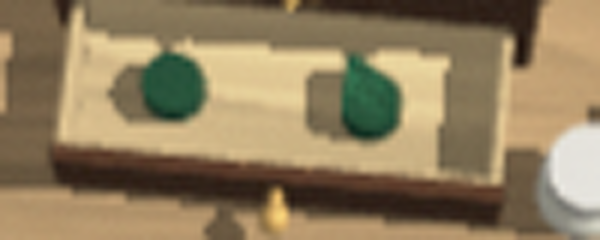

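```bash
cat >> h.py <<'E'
from scipy.spatial.transform import Rotation as Ro
def tool():
    s=sense(); return s["eef_pos"],Ro.from_rotvec(s["eef_rot"]).as_matrix(),s
E
python3 - <<'E'
from h import *
p,R,s=tool(); print(R.round(3)); print(np.degrees(np.arctan2(R[1,0],R[0,0])))
t=read_camera("top"); sd=read_camera("side")
crop(sd,420,0,120,170,4,"pics/s2.png"); crop(t,480,330,160,150,4,"pics/t3.png")
tgt=np.array([0.43,0.094,0.40]); print((R.T@(tgt-p)).round(3))
print("lamp base",onz(sd,461,147,0))
E
```

```text
[[ 0.973  0.231 -0.   ]
 [ 0.231 -0.973  0.001]
 [-0.    -0.001 -1.   ]]
13.339355979852058
[ 0.44  -0.617 -0.169]
lamp base [ 0.09458142 -0.62439288  0.        ]
```

View pics/s2.png

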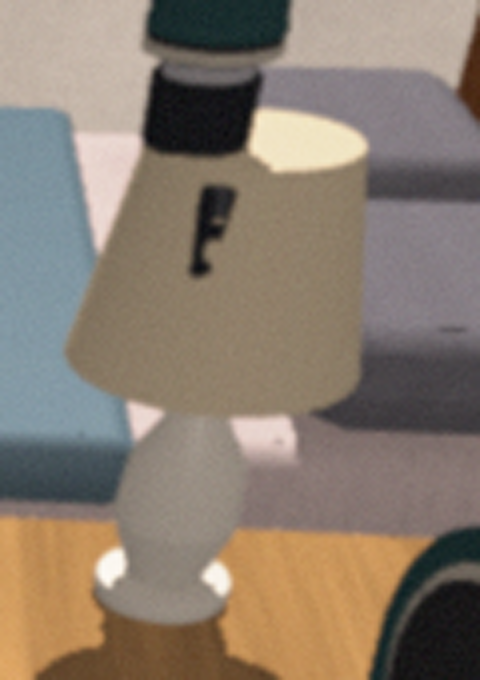

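View pics/t3.png

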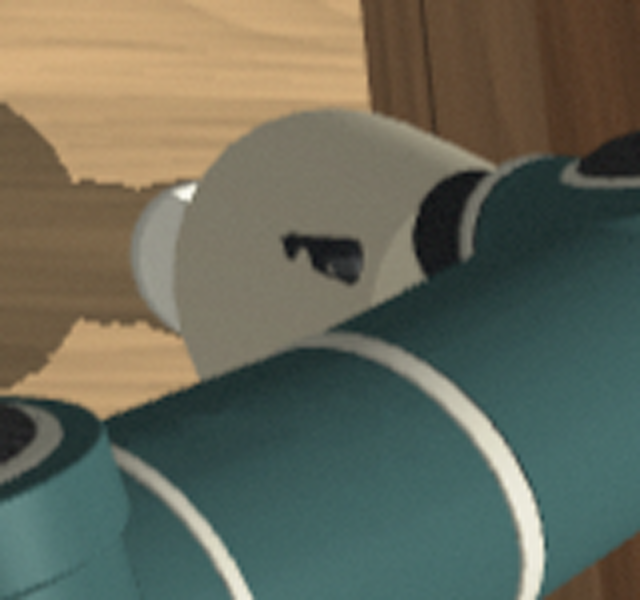

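Silver tongs at top (285,302) are about 180–190 mm pin to tip and are the ones I want; the big pair at (265,334) and the turquoise pair at (443,342) are to be left. The coaster plug at top (213,232) is a tunnel, and so is the tabletop plug at (332,238); the others are solid (375,232) and teardrop (421,243). The gripper seems to overlap the lampshade, so I'll lift it straight up gently first.

```bash
python3 -m crank '[{"travel":[0,0,-0.01],"yaw":0,"hand":1},{"travel":[0,0,-0.02],"yaw":0,"hand":1}]' 30; python3 -m crank '[{"travel":[0,0,-0.05],"yaw":0,"hand":1},{"travel":[0,0,-0.05],"yaw":0,"hand":1},{"travel":[0,0,-0.05],"yaw":0,"hand":1},{"travel":[0,0,-0.05],"yaw":0,"hand":1}]'
```

```text
time_s: 0.55
eef_pos: [0.1439, -0.607, 0.2601]
eef_rot: [-3.116, -0.364, 0.001]
ft_force: [-0.2, 0.3, 0.9]
width: 0.0855
time_s: 0.95
eef_pos: [0.1435, -0.6056, 0.4613]
eef_rot: [-3.11, -0.364, 0.003]
ft_force: [-0.3, 0.1, 0.2]
width: 0.0855
```

```bash
python3 -m crank '[{"travel":[0.04,-0.02,0],"yaw":0,"hand":1},{"travel":[0.04,-0.025,0],"yaw":0,"hand":1},{"travel":[0.04,-0.025,0],"yaw":0,"hand":1},{"travel":[0.04,-0.03,0],"yaw":0,"hand":1},{"travel":[0.04,-0.03,0],"yaw":0,"hand":1},{"travel":[0.035,-0.035,0],"yaw":0,"hand":1},{"travel":[0.035,-0.035,0],"yaw":0,"hand":1},{"travel":[0.035,-0.035,0],"yaw":0,"hand":1}]'; python3 -m crank '[{"travel":[0.02,-0.045,0],"yaw":2,"hand":1},{"travel":[0.02,-0.045,0],"yaw":2,"hand":1},{"travel":[0.02,-0.045,0],"yaw":2,"hand":1},{"travel":[0.02,-0.045,0],"yaw":2,"hand":1},{"travel":[0.0,-0.045,0],"yaw":2,"hand":1},{"travel":[0,-0.045,0],"yaw":0,"hand":1}]'
```

```text
time_s: 1.75
eef_pos: [0.3858, -0.3072, 0.4749]
eef_rot: [3.115, 0.347, 0.002]
ft_force: [1.7, -0.0, 1.1]
width: 0.0852
time_s: 2.35
eef_pos: [0.4282, -0.0188, 0.4769]
eef_rot: [3.13, 0.067, 0.009]
ft_force: [1.9, -0.4, 0.9]
width: 0.0851
```

```bash
python3 -m crank '[{"travel":[0,-0.04,0.03],"yaw":0,"hand":1},{"travel":[0,-0.04,0.03],"yaw":0,"hand":1},{"travel":[0,-0.03,0.04],"yaw":0,"hand":1},{"travel":[0,0,0.04],"yaw":0,"hand":1},{"travel":[0,0,0],"yaw":0,"hand":1}]'
python3 - <<'E'
from h import *
w=read_camera("wrist"); cv2.imwrite("pics/w1.png",w["pixels"]); print(tool()[:2])
E
```

```text
time_s: 2.85
eef_pos: [0.4225, 0.0983, 0.3385]
eef_rot: [3.125, 0.081, 0.024]
ft_force: [0.2, -0.3, 0.6]
width: 0.0858
(array([0.42353947, 0.09878845, 0.34118022]), array([[ 0.99849814,  0.05156518,  0.01850655],
       [ 0.05183055, -0.99855554, -0.01415749],
       [ 0.01774979,  0.01509543, -0.9997285 ]]))
```

View pics/w1.png

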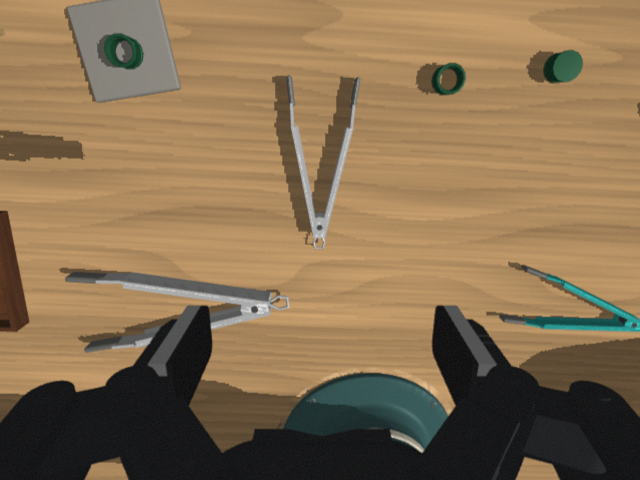

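Run:
```python
from h import *
w=read_camera("wrist"); t=read_camera("top")
crop(w,260,60,120,190,4 if 0 else 3,"pics/w2.png"); crop(t,255,225,60,90,6,"pics/t4.png")
# tunnel plugs green mask
for nm,c in (("w",w),("t",t)):
    hsv=cv2.cvtColor(c["pixels"],cv2.COLOR_BGR2HSV)
    m=cv2.inRange(hsv,(60,90,20),(86,255,160)); 
    n,l,st,ce=cv2.connectedComponentsWithStats(m)
    for i in range(1,n):
        if st[i,4]>20: print(nm,st[i],ce[i].round(1))
```

```text
w [107  37  38  34 683] [125.   53.4]
w [543  53  38  32 905] [561.3  68.7]
w [432  66  32  30 451] [448.   80.7]
t [289 169   9  11  79] [293.2 174. ]
t [322 170   9  13  91] [325.8 176.5]
t [370 228  10  10  84] [374.7 232.4]
t [417 237  10  14  98] [421.7 244.1]
```

View pics/w2.png

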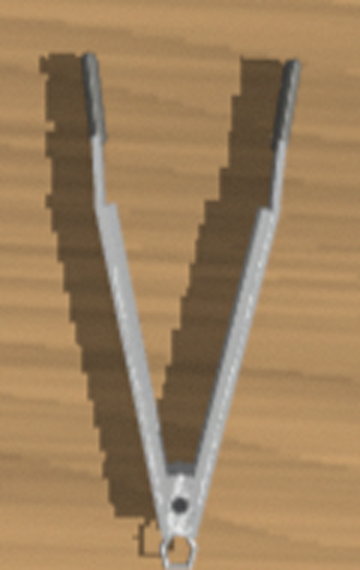

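View pics/t4.png

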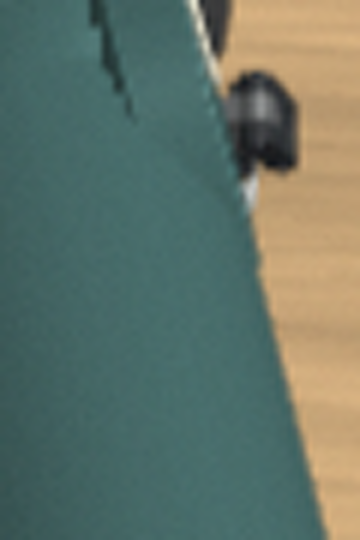

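Run:
```python
from h import *
w=read_camera("wrist"); t=read_camera("top")
for n,a,b,z in (("pin",(320,228.7),(284.7,295.3),.022),("tL",(290,78.5),(273.3,238.3),.02),("tR",(358.3,80.7),(298.7,238.3),.02),("tunnel",(448.7,79),(332.2,238),.02),("mate",(124,51.5),(212.7,231.7),.03)):
    x,r=tri([(w,*a),(t,*b)]); print(n,x.round(4),np.round(r,4),"w@z",onz(w,*a,z).round(4),"t@z",onz(t,*b,z).round(4))
P=onz(w,320,228.7,.022);L=onz(w,290,78.5,.02);Rr=onz(w,358.3,80.7,.02)
m=(L+Rr)/2; print("len",np.linalg.norm((m-P)[:2]),"sep",np.linalg.norm(L-Rr),"head",np.degrees(np.arctan2(*(m-P)[[1,0]])))
g=P+(m-P)/np.linalg.norm((m-P)[:2])*.08; print("grip",g)
p,R,s=tool(); print(p,np.degrees(np.arctan2(R[1,0],R[0,0])),(R.T@(np.array([g[0],g[1],p[2]])-p)).round(4))
```

```text
pin [0.3636 0.0918 0.0231] [0.0001 0.0001] w@z [0.3632 0.0919 0.022 ] t@z [0.3637 0.0918 0.022 ]
tL [0.5395 0.1356 0.0013] [0.0001 0.0001] w@z [0.538  0.1345 0.02  ] t@z [0.5352 0.1334 0.02  ]
tR [0.54   0.0566 0.0101] [0.0008 0.0008] w@z [0.5397 0.0571 0.02  ] t@z [0.5371 0.0567 0.02  ]
tunnel [ 0.5446 -0.0461  0.0144] [0.0031 0.0031] w@z [ 0.5469 -0.0458  0.02  ] t@z [ 0.5404 -0.0447  0.02  ]
mate [0.5561 0.3222 0.0078] [0.0019 0.0019] w@z [0.5551 0.3133 0.03  ] t@z [0.5489 0.3156 0.03  ]
len 0.17567014951365673 sep 0.07746909998038144 head 1.2618331479474059
grip [0.44321725 0.09367152 0.0210892 ]
[0.4252542  0.09795738 0.34319979] 2.821095068649688 [0.0177 0.0052 0.0005]
```

```bash
python3 -m crank '[{"travel":[0.013,0.002,0.04],"yaw":1.5,"hand":1},{"travel":[0,0,0.05],"yaw":0,"hand":1},{"travel":[0,0,0.05],"yaw":0,"hand":1},{"travel":[0,0,0.04],"yaw":0,"hand":1},{"travel":[0,0,0.02],"yaw":0,"hand":1},{"travel":[0,0,0],"yaw":0,"hand":1}]'
python3 - <<'E'
from h import *
w=read_camera("wrist"); cv2.imwrite("pics/w3.png",w["pixels"]); p,R,s=tool();print(p,R.round(3),np.degrees(np.arctan2(R[1,0],R[0,0]))); print((R.T@(np.array([.4432,.0937,.08])-p)).round(4))
print([np.round(proj(w,q)) for q in ([.4432,.0937,.022],[.3636,.0918,.022])])
E
```

```text
time_s: 3.7
eef_pos: [0.4526, 0.0905, 0.1461]
eef_rot: [3.126, 0.018, 0.061]
ft_force: [0.6, -0.0, 1.0]
width: 0.0854
[0.45313526 0.09069054 0.14737375] [[ 0.999  0.012  0.04 ]
 [ 0.012 -1.    -0.015]
 [ 0.04   0.015 -0.999]] 0.6958790109860092
[-0.0126 -0.0042  0.0669]
[array([314., 239.]), array([316., 335.])]
```

View pics/w3.png

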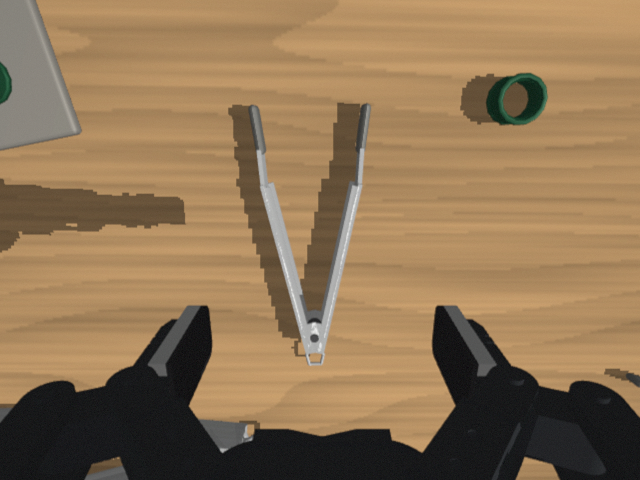

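```bash
python3 -m crank '[{"travel":[-0.005,0,-0.04],"yaw":0,"hand":1},{"travel":[-0.005,0,-0.04],"yaw":0,"hand":1}]'; python3 -m crank '[{"travel":[0,0,0.01],"yaw":0,"hand":1},{"travel":[0,0,0.01],"yaw":0,"hand":1},{"travel":[0,0,0.01],"yaw":0,"hand":1},{"travel":[0,0,0.01],"yaw":0,"hand":1}]'
```

```text
time_s: 3.95
eef_pos: [0.4396, 0.0916, 0.2287]
eef_rot: [3.128, 0.018, 0.056]
ft_force: [0.7, -0.5, 0.5]
width: 0.0852
time_s: 4.35
eef_pos: [0.4463, 0.0914, 0.1979]
eef_rot: [3.125, 0.014, 0.083]
ft_force: [0.5, -0.4, -1.5]
width: 0.085
```

```bash
python3 -m crank '[{"travel":[0,0,0],"yaw":0,"hand":1},{"travel":[0,0,0],"yaw":0,"hand":1}]'; python3 -m crank '[{"travel":[0,0,-0.01],"yaw":0,"hand":1},{"travel":[0,0,-0.01],"yaw":0,"hand":1},{"travel":[0,0,-0.01],"yaw":0,"hand":1},{"travel":[0,0,-0.01],"yaw":0,"hand":1}]';python3 -m crank '[{"travel":[-0.02,0,0],"yaw":0,"hand":1},{"travel":[-0.02,0,0],"yaw":0,"hand":1}]'
```

```text
time_s: 4.55
eef_pos: [0.4453, 0.0914, 0.1958]
eef_rot: [3.126, 0.015, 0.077]
ft_force: [-0.1, 0.1, -0.4]
width: 0.0853
time_s: 4.95
eef_pos: [0.4429, 0.0925, 0.2384]
eef_rot: [3.127, 0.017, 0.074]
ft_force: [-0.4, -0.1, 1.1]
width: 0.0852
time_s: 5.15
eef_pos: [0.4043, 0.0926, 0.2395]
eef_rot: [3.128, 0.016, 0.079]
ft_force: [-1.0, 0.7, -0.0]
width: 0.0855
```

```bash
python3 -m crank '[{"travel":[0.02,0,0],"yaw":0,"hand":1},{"travel":[0.012,0,0.03],"yaw":0,"hand":1},{"travel":[0,0,0.05],"yaw":0,"hand":1},{"travel":[0,0,0.05],"yaw":0,"hand":1},{"travel":[0,0,0.04],"yaw":0,"hand":1}]'
python3 - <<'E'
from h import *
w=read_camera("wrist"); cv2.imwrite("pics/w4.png",w["pixels"]); p,R,s=tool();print(p,s["eef_rot"],s["ft_force"],np.degrees(np.arctan2(R[1,0],R[0,0]))); print((R.T@(np.array([.4432,.0937,.0])-p)).round(4))
print([np.round(proj(w,q)) for q in ([.4432,.0937,.022],[.3636,.0918,.022])])
E
```

```text
time_s: 5.65
eef_pos: [0.452, 0.09, 0.0769]
eef_rot: [3.123, 0.011, 0.11]
ft_force: [1.8, -1.4, 0.3]
width: 0.0852
[0.44962995 0.08924088 0.07188382] [3.12348881 0.01076783 0.09995162] [-7.2310586  -3.29644882 -9.08273667] 0.4256876031217506
[-0.011  -0.0057  0.0712]
[array([313., 277.]), array([316., 400.])]
```

View pics/w4.png

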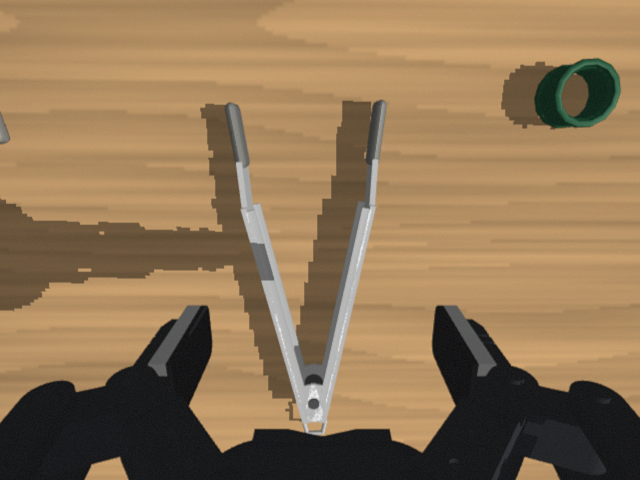

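```bash
python3 -m crank '[{"travel":[-0.01,-0.005,0.025],"yaw":-0.8,"hand":1},{"travel":[-0.001,0,0.02],"yaw":0,"hand":1},{"travel":[0,0,0.012],"yaw":0,"hand":1},{"travel":[0,0,0],"yaw":0,"hand":1}]'
python3 - <<'E'
from h import *
w=read_camera("wrist"); cv2.imwrite("pics/w5.png",w["pixels"]); p,R,s=tool();print(p,s["eef_rot"],s["ft_force"],np.degrees(np.arctan2(R[1,0],R[0,0]))); print((R.T@(np.array([.4432,.0937,.0])-p)).round(4))
print([np.round(proj(w,q)) for q in ([.4432,.0937,.022],[.3636,.0918,.022])])
E
```

```text
time_s: 6.1
eef_pos: [0.4443, 0.093, 0.0158]
eef_rot: [3.121, 0.031, 0.102]
ft_force: [0.1, 0.4, 0.6]
width: 0.0856
[0.44475014 0.0931252  0.01649754] [3.12129796 0.03073657 0.10325115] [ 0.59083663  0.78736518 -0.04738316] 1.164517527540727
[-0.0026 -0.0009  0.0163]
[array([320., 313.]), array([321., 474.])]
```

View pics/w5.png

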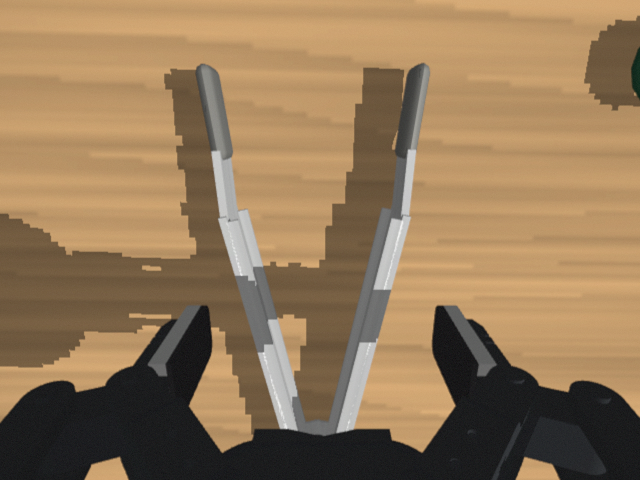

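```bash
python3 -m crank '[{"travel":[-0.002,-0.001,0.014],"yaw":0,"hand":1},{"travel":[0,0,0.002],"yaw":0,"hand":0.75},{"travel":[0,0,0],"yaw":0,"hand":0.66}]' 30; python3 -m crank '[{"travel":[0,0,0],"yaw":0,"hand":0.6},{"travel":[0,0,0],"yaw":0,"hand":0.57}]'
python3 - <<'E'
from h import *
w=read_camera("wrist"); cv2.imwrite("pics/w6.png",w["pixels"]); p,R,s=tool();print(p,s["eef_rot"],s["ft_force"],s["width"])
c=read_camera("side"); crop(c,250,170,190,150,4,"pics/s6.png")
E
```

```text
time_s: 6.45
eef_pos: [0.4469, 0.0937, 0.0044]
eef_rot: [3.121, 0.028, 0.113]
ft_force: [-0.9, -0.1, 8.2]
width: 0.0588
time_s: 6.65
eef_pos: [0.4482, 0.0938, 0.0065]
eef_rot: [3.12, 0.028, 0.117]
ft_force: [0.2, 0.4, -1.4]
width: 0.0485
[0.44818972 0.09375702 0.00650887] [3.12052708 0.02759158 0.11700138] [ 0.18150307 -0.56817995 -0.72905708] 0.04890843720066336
```

View pics/w6.png

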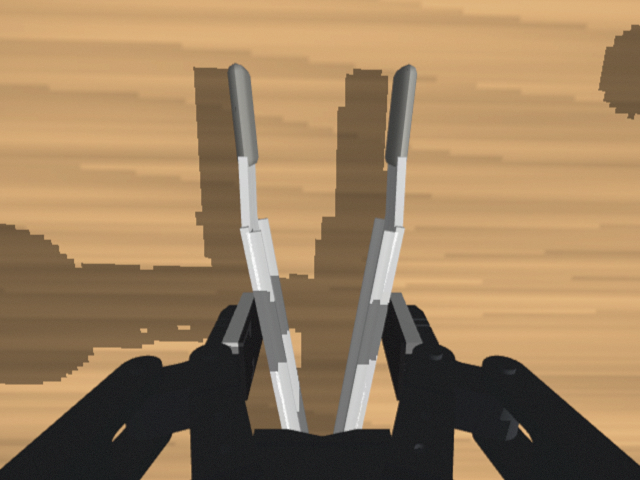

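View pics/s6.png

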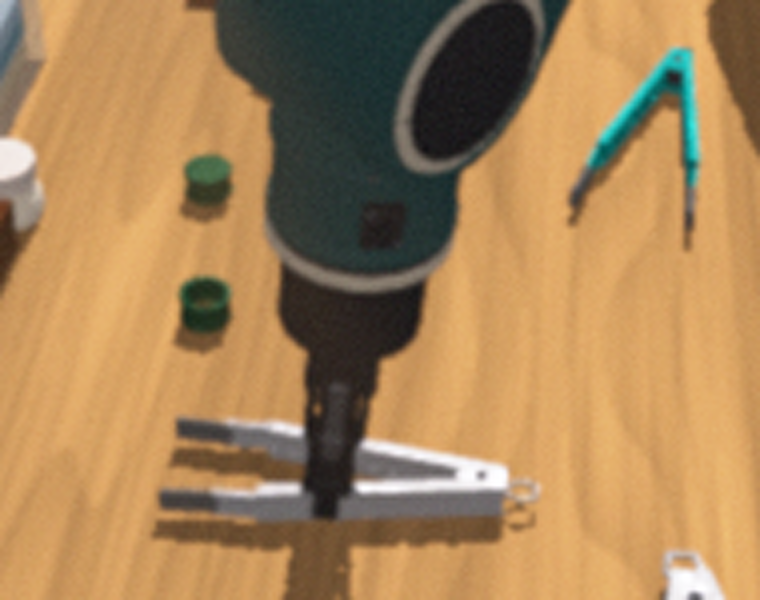

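```bash
python3 -m crank '[{"travel":[0,0,-0.01],"yaw":0,"hand":0.565},{"travel":[0,0,-0.02],"yaw":0,"hand":0.565},{"travel":[0,0,-0.03],"yaw":0,"hand":0.565},{"travel":[0,0,-0.03],"yaw":0,"hand":0.565},{"travel":[0,0,0],"yaw":0,"hand":0.565}]'
python3 - <<'E'
from h import *
w=read_camera("wrist"); cv2.imwrite("pics/w7.png",w["pixels"]); p,R,s=tool();print(p,s["eef_rot"],s["ft_force"],s["width"])
c=read_camera("side"); crop(c,250,150,190,150,4,"pics/s7.png")
E
```

```text
time_s: 7.25
eef_pos: [0.4397, 0.096, 0.1014]
eef_rot: [3.121, 0.031, 0.112]
ft_force: [-0.1, -0.2, -1.4]
width: 0.0482
[0.43930319 0.09558456 0.09998943] [3.12035935 0.03011397 0.11012554] [ 0.32251507 -0.38258176 -1.09168941] 0.0485355942932753
```

View pics/w7.png

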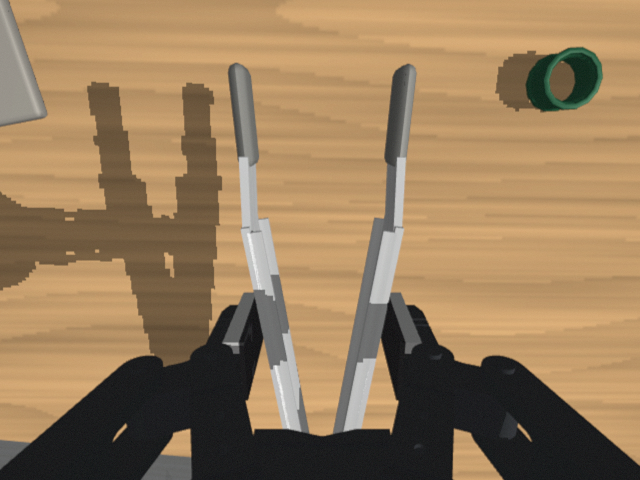

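View pics/s7.png

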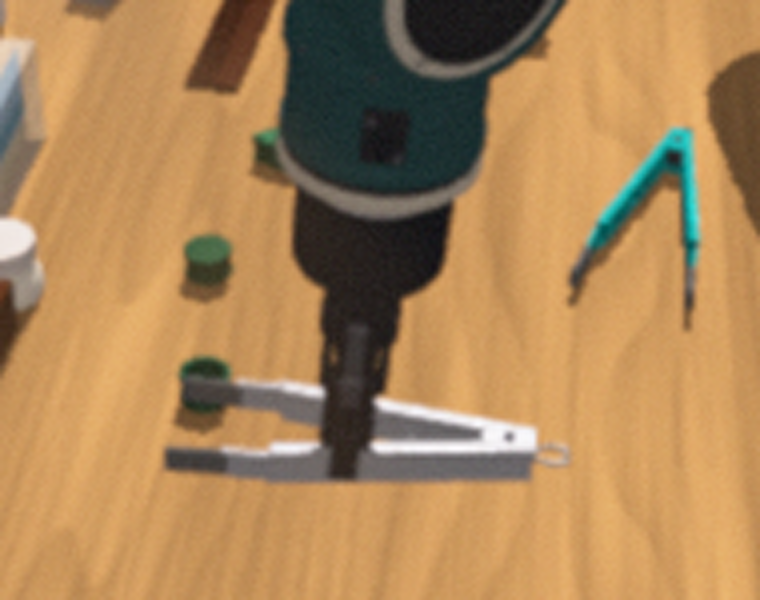

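Run:
```python
from h import *
w=read_camera("wrist"); p,R,s=tool(); T=np.eye(4);T[:3,:3]=R;T[:3,3]=p
H=np.linalg.inv(T)@np.array(w["extrinsics"])   # cam in tool
T6=np.eye(4);T6[:3,:3]=Ro.from_rotvec([3.12052708,0.02759158,0.11700138]).as_matrix();T6[:3,3]=[0.44818972,0.09375702,0.00650887]
c6=dict(w);c6["extrinsics"]=T6@H
out={}
for n,u,v in (("Lend",239,65),("Rend",405.5,65),("Lback",251,164),("Rback",396,164)):
    q=onz(c6,u,v,.019); out[n]=T6[:3,:3].T@(q-T6[:3,3]); print(n,q.round(4),out[n].round(4))
mid=sum(out.values())/4; print("pad mid (top) in tool",mid)
# down 8mm in world at grip pose -> tongs frame mid height 11mm
m=mid+T6[:3,:3].T@np.array([0,0,-.008]); up=T6[:3,:3].T@np.array([0,0,1.])
np.savez("tip.npz",m=m,up=up,H=H)
print("tip mid in tool",m,"up",up)
print("current tip mid world",p+R@m,"tongs up now",R@up)
print("length pin est", np.linalg.norm((out["Lend"]-out["Lback"])))
# plug location from two wrist views
print(proj(w,[.5446,-.0455,.02]))
hsv=cv2.cvtColor(w["pixels"],cv2.COLOR_BGR2HSV);m_=cv2.inRange(hsv,(55,80,15),(90,255,170));crop(w,480,30,150,100,5,"pics/w8.png")
```

```text
Lend [0.539 0.123 0.019] [ 0.0921 -0.0275 -0.0062]
Rend [0.5402 0.0677 0.019 ] [ 0.0922  0.0278 -0.0051]
Lback [0.5068 0.1199 0.019 ] [ 0.0598 -0.0249 -0.0085]
Rback [0.5076 0.0688 0.019 ] [ 0.0597  0.0262 -0.0075]
pad mid (top) in tool [ 0.07595983  0.0004309  -0.00682857]
tip mid in tool [0.07536219 0.00027572 0.00114756] up [ 0.07470485  0.01939803 -0.997017  ]
current tip mid world [0.51377776 0.09644087 0.10197494] tongs up now [7.13394004e-03 6.49353689e-04 9.99974342e-01]
length pin est 0.03241641697952158
(np.float64(574.5990538123408), np.float64(71.1690825317836))
```

View pics/w8.png

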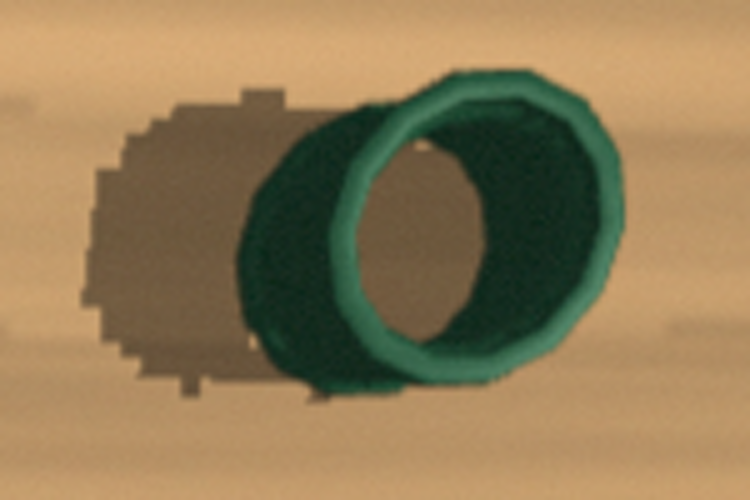

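Run:
```python
from h import *
im=cv2.imread("pics/w1.png"); cv2.imwrite("pics/w1c.png",cv2.resize(im[50:110,410:490],None,fx=8,fy=8,interpolation=cv2.INTER_CUBIC))
cv2.imwrite("pics/w1d.png",cv2.resize(im[10:90,80:170],None,fx=7,fy=7,interpolation=cv2.INTER_CUBIC))
w=read_camera("wrist");print(onz(w,575.8,75.4,.02))
```

```text
[ 0.54181057 -0.04604362  0.02      ]
```

View pics/w1c.png

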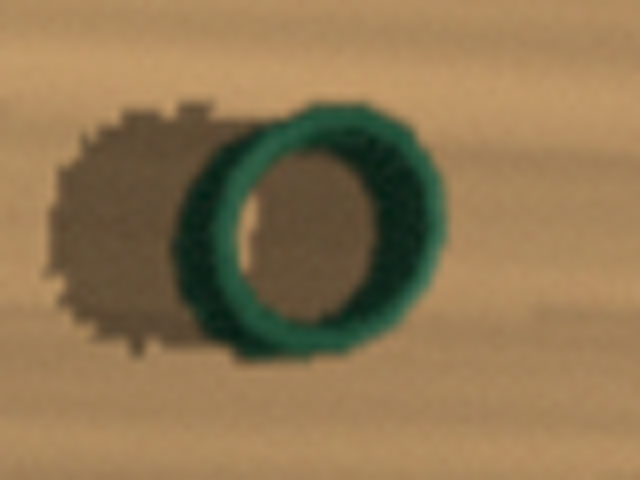

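View pics/w1d.png

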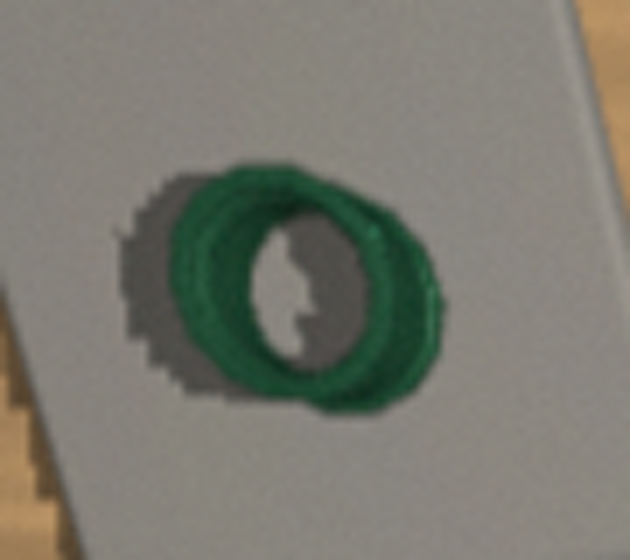

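Run:
```python
from h import *
H=np.load("tip.npz")["H"]; w=read_camera("wrist"); t=read_camera("top")
T=np.eye(4);T[:3,:3]=[[0.99849814,0.05156518,0.01850655],[0.05183055,-0.99855554,-0.01415749],[0.01774979,0.01509543,-0.9997285]];T[:3,3]=[0.42353947,0.09878845,0.34118022]
# image taken just before, between TCP (0.4225,.0983,.3385) and this
c1=dict(w);c1["extrinsics"]=T@H
print(tri([(c1,450.9,78.5),(w,575.8,75.4)]), onz(c1,450.9,78.5,.02))
print("mate",onz(c1,120.1,50,.03),"w/top")
p,R,s=tool();m=np.load("tip.npz")["m"]
for nm,q in (("plug",np.array([.542,-.046,.09])),("low",np.array([.542,-.046,.0125]))): print(nm,(R.T@(q-(p+R@m))).round(4))
print(np.degrees(np.arctan2(R[1,0],R[0,0])))
```

```text
(array([ 0.54434425, -0.04910546,  0.01409787]), [0.0020312768482502854, 0.002031276848250332]) [ 0.54577738 -0.04688413  0.02      ]
mate [0.55385893 0.3173623  0.03      ] w/top
plug [0.0249 0.143  0.0156]
low [0.0198 0.1415 0.0929]
1.1617077987262705
```

```bash
python3 -m crank '[{"travel":[0.006,0.025,0],"yaw":0,"hand":0.565},{"travel":[0.008,0.04,0],"yaw":0,"hand":0.565},{"travel":[0.008,0.04,0],"yaw":0,"hand":0.565},{"travel":[0.003,0.035,0],"yaw":0,"hand":0.565},{"travel":[0,0,0],"yaw":0,"hand":0.565}]'
python3 - <<'E'
from h import *
w=read_camera("wrist"); cv2.imwrite("pics/w9.png",w["pixels"]); p,R,s=tool();print(p,s["eef_rot"],s["ft_force"],s["width"])
m=np.load("tip.npz")["m"];up=np.load("tip.npz")["up"];print("tip",p+R@m,R@up,np.degrees(np.arctan2(R[1,0],R[0,0])))
E
```

```text
time_s: 8.05
eef_pos: [0.4654, -0.0468, 0.0984]
eef_rot: [3.124, 0.04, 0.095]
ft_force: [0.1, 0.4, -1.1]
width: 0.0481
[ 0.46525045 -0.04467488  0.09838666] [3.12463843 0.04245087 0.09475782] [-0.45072442 -0.01692587 -1.83475794] 0.04830871067136847
tip [ 0.54052351 -0.04288686  0.10179574] [ 0.01445051 -0.00297211  0.99989117] 1.5845551863120604
```

View pics/w9.png

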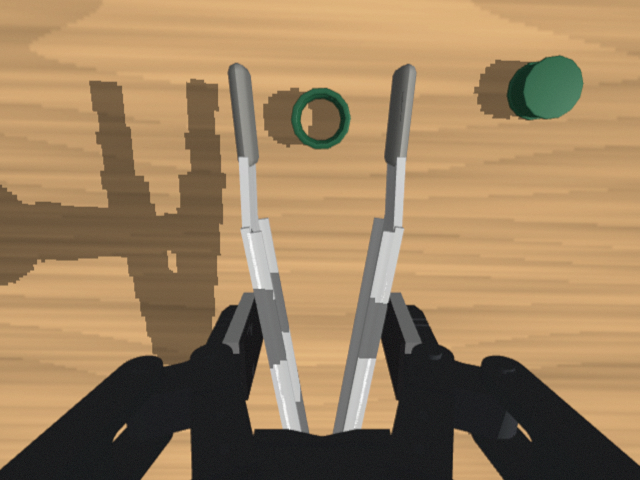

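Run:
```python
from h import *
z=np.load("tip.npz");m=z["m"];H=z["H"]
w=read_camera("wrist");p,R,s=tool()
hsv=cv2.cvtColor(w["pixels"],cv2.COLOR_BGR2HSV);mk=cv2.inRange(hsv,(55,80,15),(90,255,200))[80:160,270:370]
cs=max(cv2.findContours(mk,cv2.RETR_EXTERNAL,cv2.CHAIN_APPROX_NONE)[0],key=cv2.contourArea);(u,v),r=cv2.minEnclosingCircle(cs);u+=270;v+=80;print(u,v,r)
T=np.eye(4);T[:3,:3]=Ro.from_rotvec([3.12035935,0.03011397,0.11012554]).as_matrix();T[:3,3]=[0.43930319,0.09558456,0.09998943]
c7=dict(w);c7["extrinsics"]=T@H
print("tri",tri([(c7,575.8,75.4),(w,u,v)])); q=onz(w,u,v,.02);print(q,"dia",2*r/w["fx"]*np.linalg.norm(q-np.array(w["extrinsics"])[:3,3]))
tip=p+R@m; print("tip",tip,p); d=np.array([q[0],q[1],.013])-tip; print((R.T@d).round(4))
```

```text
324.5 117.72034072875977 30.225067138671875
tri (array([ 0.54279523, -0.04535848,  0.02368197]), [0.0004266517252259308, 0.0004266517252259785])
[ 0.54249234 -0.04552869  0.02      ] dia 0.035530621464645196
tip [ 0.54044906 -0.04108856  0.10196052] [ 0.46518074 -0.04303451  0.09853335]
[-0.0035  0.0031  0.089 ]
```

```bash
python3 -m crank '[{"travel":[-0.001,0.003,0.02],"yaw":0,"hand":0.565},{"travel":[-0.002,0.001,0.03],"yaw":0,"hand":0.565},{"travel":[0,0,0],"yaw":0,"hand":0.565}]'
cat > chk.py <<'E'
from h import *
import sys
z=np.load("tip.npz");m=z["m"];up=z["up"]
w=read_camera("wrist"); cv2.imwrite(f"pics/{sys.argv[1]}.png",w["pixels"]); p,R,s=tool()
tip=p+R@m; print("tcp",p,"tip",tip.round(4),"up",(R@up).round(4),"F",s["ft_force"].round(2),"w",s["width"],s["time_s"])
q=np.array([float(a) for a in sys.argv[2:5]]); print("need tool",(R.T@(q-tip)).round(4),"head",np.degrees(np.arctan2(R[1,0],R[0,0])))
E
python3 chk.py w10 .5425 -.0455 .013
```

```text
time_s: 8.45
eef_pos: [0.4653, -0.0445, 0.047]
eef_rot: [3.126, 0.052, 0.095]
ft_force: [-1.4, 0.4, -1.0]
width: 0.0481
tcp [ 0.46621142 -0.04424812  0.04856386] tip [ 0.5415 -0.0419  0.0521] up [ 0.0126 -0.0042  0.9999] F [ 0.38  0.15 -0.34] w 0.04834340824225424 8.5
need tool [-0.0015  0.003   0.0391] head 1.9741612037590486
```

View pics/w10.png

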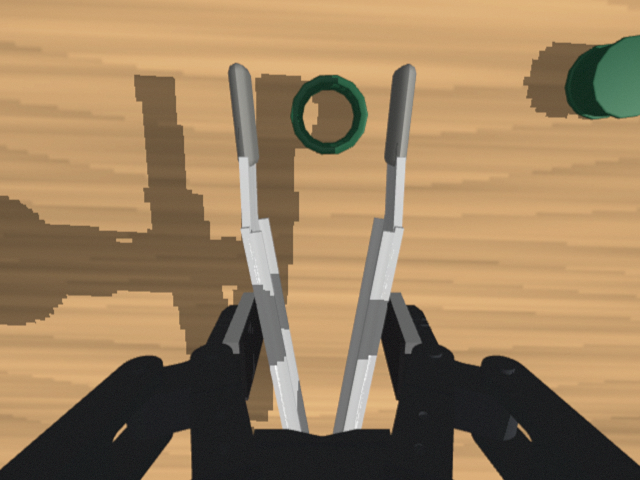

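```bash
python3 -m crank '[{"travel":[-0.001,0.003,0.02],"yaw":0,"hand":0.565},{"travel":[0,0,0.012],"yaw":0,"hand":0.565},{"travel":[0,0,0],"yaw":0,"hand":0.565}]'
python3 chk.py w11 .5425 -.0455 .015
python3 - <<'E'
from h import *
c=read_camera("side"); crop(c,250,170,150,120,5,"pics/s11.png")
E
```

```text
time_s: 8.8
eef_pos: [0.4691, -0.0452, 0.0187]
eef_rot: [3.126, 0.059, 0.102]
ft_force: [-0.2, -0.4, -1.1]
width: 0.0481
tcp [ 0.4693095  -0.04522444  0.01927632] tip [ 0.5445 -0.0426  0.0231] up [ 0.0094 -0.0042  0.9999] F [0.67 0.89 0.29] w 0.04830175348246612 8.85
need tool [-0.0027  0.0027  0.008 ] head 2.186840475308367
```

View pics/w11.png

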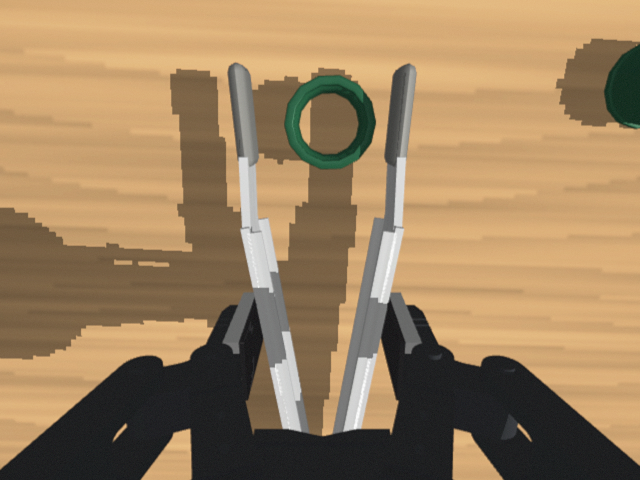

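View pics/s11.png

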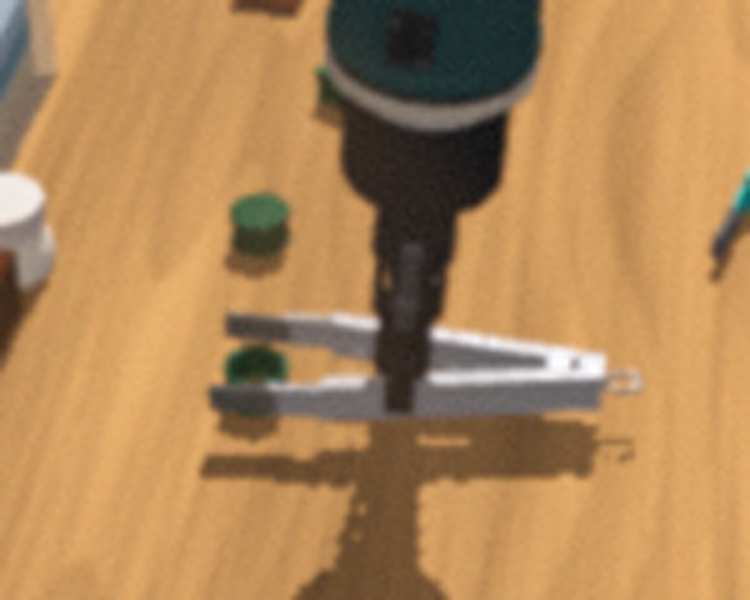

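```bash
python3 -m crank '[{"travel":[-0.004,0.004,0.008],"yaw":0,"hand":0.565},{"travel":[0,0,0],"yaw":0,"hand":0.565}]'
python3 chk.py w12 .5425 -.0455 .015
```

```text
time_s: 9.1
eef_pos: [0.4667, -0.05, 0.0123]
eef_rot: [3.125, 0.059, 0.107]
ft_force: [-0.5, -0.3, -1.1]
width: 0.0484
tcp [ 0.46722411 -0.0496988   0.01274498] tip [ 0.5424 -0.0471  0.0168] up [ 0.006  -0.0035  1.    ] F [ 0.65  0.29 -0.75] w 0.04831148724122254 9.15
need tool [-0.     -0.0016  0.0018] head 2.191179477792295
```

View pics/w12.png

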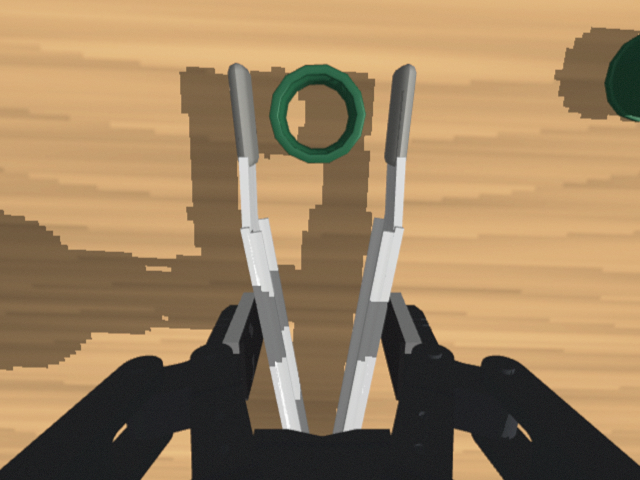

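```bash
python3 -m crank '[{"travel":[0,-0.0015,0.002],"yaw":0,"hand":0.54},{"travel":[0,0,0],"yaw":0,"hand":0.5},{"travel":[0,0,0],"yaw":0,"hand":0.46}]' 20
python3 chk.py w13 .5425 -.0455 .013
```

```text
time_s: 9.45
eef_pos: [0.4677, -0.0482, 0.0112]
eef_rot: [3.125, 0.058, 0.109]
ft_force: [-0.3, -1.7, -0.6]
width: 0.0401
tcp [ 0.46766787 -0.04816631  0.01113932] tip [ 0.5429 -0.0456  0.0152] up [ 0.0052 -0.0034  1.    ] F [ 0.6  -0.42  0.11] w 0.03957966655576991 9.5
need tool [-0.0005 -0.0002  0.0022] head 2.1738661384061073
```

View pics/w13.png

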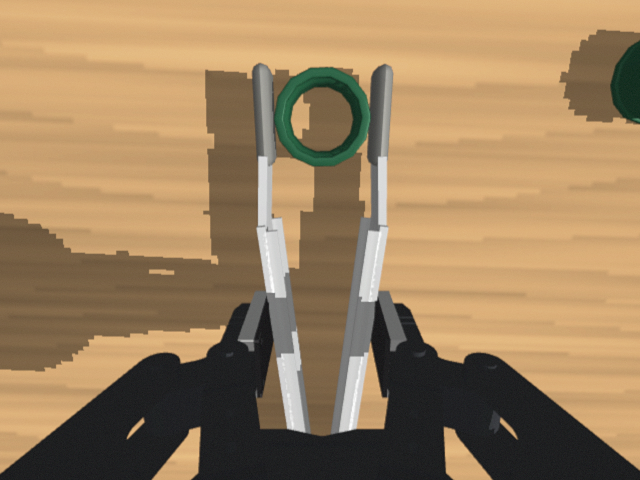

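```bash
python3 -m crank '[{"travel":[0,0,0],"yaw":0,"hand":0.42},{"travel":[0,0,0],"yaw":0,"hand":0.38},{"travel":[0,0,0],"yaw":0,"hand":0.33},{"travel":[0,0,0],"yaw":0,"hand":0.33}]' 20
python3 chk.py w14 .5425 -.0455 .013
python3 - <<'E'
from h import *
c=read_camera("side"); crop(c,250,170,150,120,5,"pics/s14.png")
E
```

```text
time_s: 9.9
eef_pos: [0.4677, -0.0482, 0.0112]
eef_rot: [3.125, 0.058, 0.109]
ft_force: [-1.1, -1.4, -0.5]
width: 0.0389
tcp [ 0.46770255 -0.04817927  0.01126128] tip [ 0.5429 -0.0456  0.0154] up [ 0.0052 -0.0033  1.    ] F [-0.12 -0.29  0.25] w 0.03899758494194435 9.95
need tool [-0.0006 -0.0002  0.0023] head 2.1735617630602717
```

View pics/w14.png

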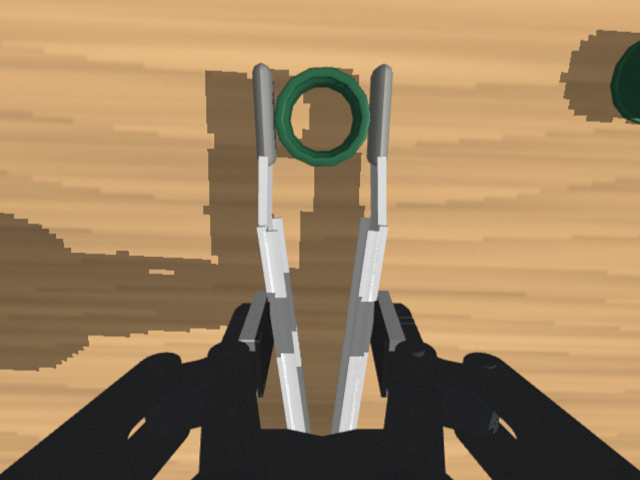

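View pics/s14.png

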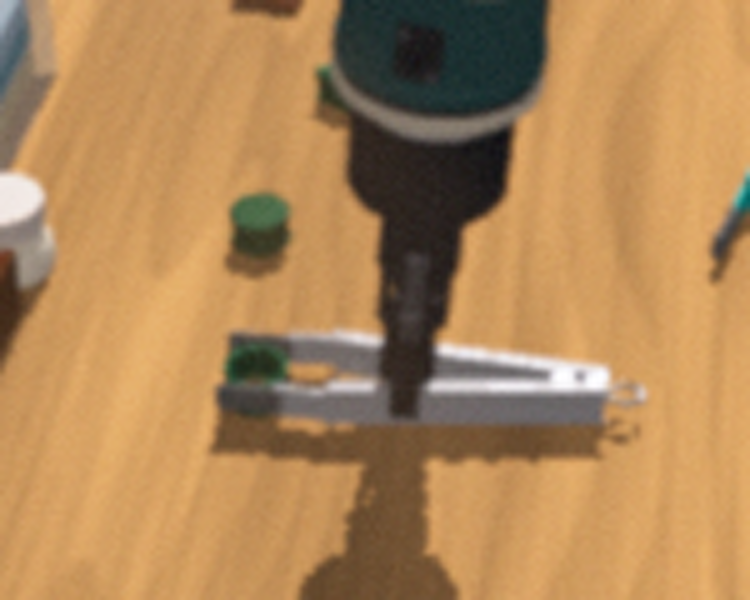

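```bash
python3 -m crank '[{"travel":[0,0,0],"yaw":0,"hand":0.3},{"travel":[0,0,-0.01],"yaw":0,"hand":0.3},{"travel":[0,0,-0.02],"yaw":0,"hand":0.3},{"travel":[0,0,-0.03],"yaw":0,"hand":0.3},{"travel":[0,0,-0.03],"yaw":0,"hand":0.3},{"travel":[0,0,-0.02],"yaw":0,"hand":0.3},{"travel":[0,0,0],"yaw":0,"hand":0.3}]' 30
python3 chk.py w15 .555 .318 .11
python3 - <<'E'
from h import *
c=read_camera("side"); crop(c,250,130,150,120,5,"pics/s15.png")
E
```

```text
time_s: 10.7
eef_pos: [0.4586, -0.0454, 0.1272]
eef_rot: [3.125, 0.063, 0.106]
ft_force: [-0.0, -0.3, -1.9]
width: 0.0381
tcp [ 0.45819159 -0.04556965  0.1260569 ] tip [ 0.5334 -0.0428  0.1299] up [ 0.0085 -0.004   1.    ] F [-0.02  0.07 -0.92] w 0.03822739556880437 10.75
need tool [ 0.0347 -0.36    0.0168] head 2.3103587654119004
```

View pics/w15.png

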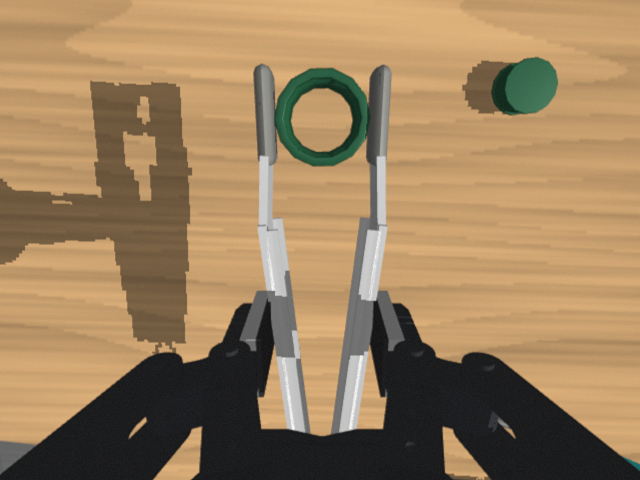

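View pics/s15.png

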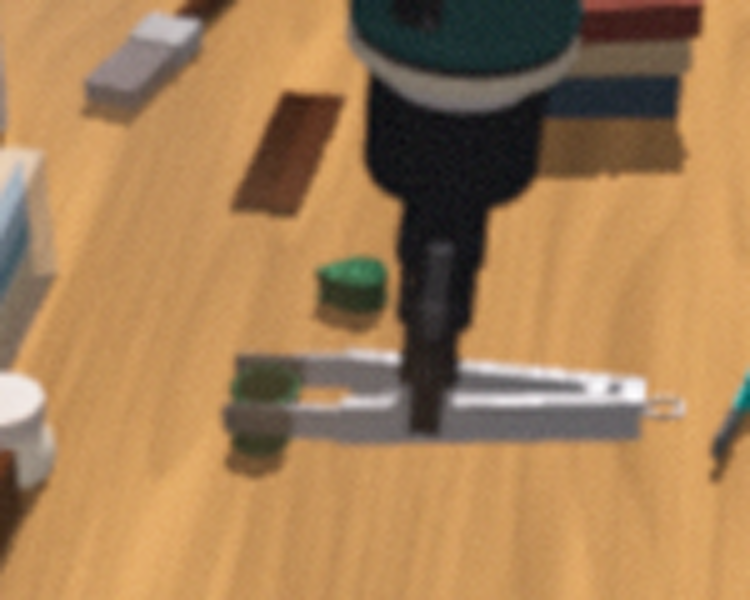

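```bash
python3 -m crank '[{"travel":[0.002,-0.02,0],"yaw":0,"hand":0.3},{"travel":[0.004,-0.04,0],"yaw":0,"hand":0.3},{"travel":[0.004,-0.04,0],"yaw":0,"hand":0.3},{"travel":[0.004,-0.04,0],"yaw":0,"hand":0.3},{"travel":[0.004,-0.04,0],"yaw":0,"hand":0.3},{"travel":[0.004,-0.04,0],"yaw":0,"hand":0.3},{"travel":[0.004,-0.03,0],"yaw":0,"hand":0.3},{"travel":[0.0,-0.015,0],"yaw":0,"hand":0.3}]' 30
python3 chk.py w16 .555 .318 .1155
```

```text
time_s: 11.6
eef_pos: [0.4701, 0.2268, 0.1139]
eef_rot: [3.125, 0.052, 0.083]
ft_force: [-0.4, -1.8, -0.9]
width: 0.0383
tcp [0.46946879 0.22860344 0.11387216] tip [0.5448 0.231  0.1167] up [ 0.0226 -0.0041  0.9997] F [-3.36  2.59  0.13] w 0.03821916099701518 11.65
need tool [ 0.0133 -0.0866  0.0006] head 2.0425703259379997
```

View pics/w16.png

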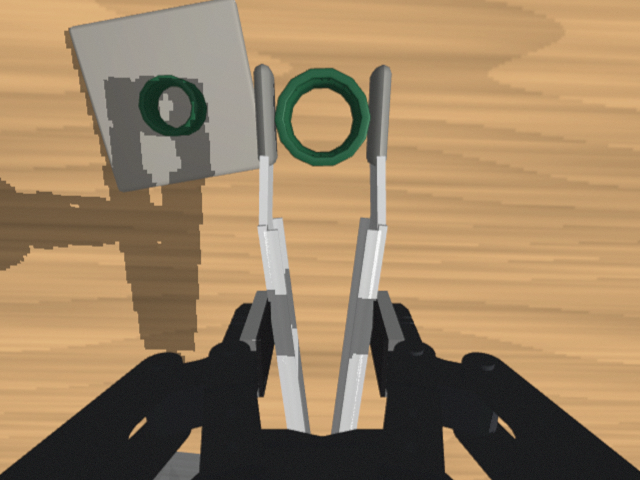

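Run:
```python
from h import *
w=read_camera("wrist"); crop(w,60,0,210,200,3.5,"pics/w17.png"); p,R,s=tool(); print(p)
np.savez("v16.npz",E=w["extrinsics"])
hsv=cv2.cvtColor(w["pixels"],cv2.COLOR_BGR2HSV);mk=cv2.inRange(hsv,(55,80,10),(90,255,200))[60:150,120:230]
cs=max(cv2.findContours(mk,cv2.RETR_EXTERNAL,cv2.CHAIN_APPROX_NONE)[0],key=cv2.contourArea);print(cv2.boundingRect(cs))
```

```text
[0.4696348  0.22658865 0.11380332]
(23, 14, 67, 60)
```

View pics/w17.png

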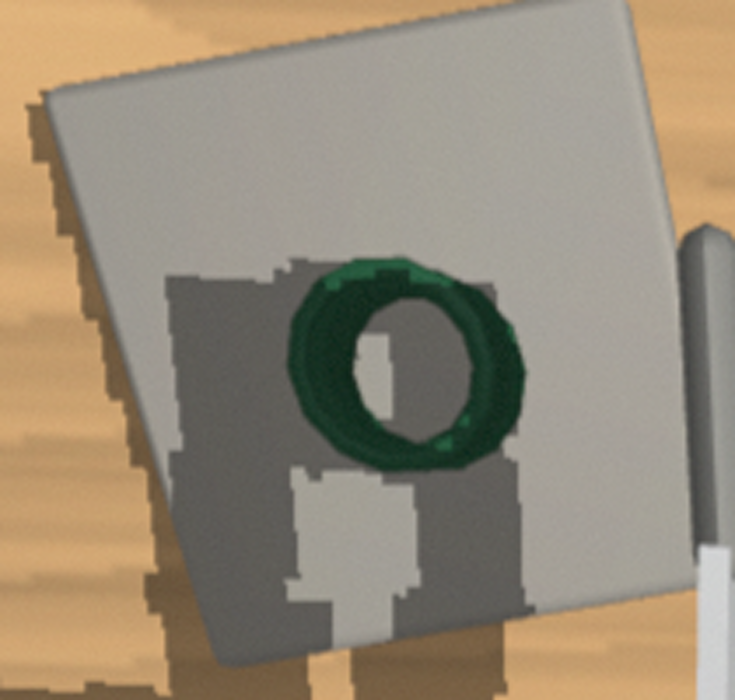

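```bash
python3 - <<'E'
from h import *
w=read_camera("wrist"); w["extrinsics"]=np.load("v16.npz")["E"]; t=read_camera("top");s=read_camera("side")
print(onz(w,172,103.8,.03)); 
im=cv2.imread("pics/top0.png");
for nm,c,box in (("top0",t,(195,215,235,250)),("side0",s,(245,345,285,385))):
    im=cv2.imread(f"pics/{nm}.png");hsv=cv2.cvtColor(im,cv2.COLOR_BGR2HSV);x0,y0,x1,y1=box
    mk=cv2.inRange(hsv[y0:y1,x0:x1],(55,70,10),(95,255,200));b=cv2.boundingRect(mk);print(nm,b[0]+x0,b[1]+y0,b[2:])
    u,v=b[0]+x0+b[2]/2-.5,b[1]+y0+b[3]/2-.5; print(onz(c,u,v,.02), tri([(w,172,103.8),(c,u,v)]))
E
python3 -m crank '[{"travel":[0.004,-0.025,0],"yaw":0,"hand":0.3},{"travel":[0.004,-0.03,0],"yaw":0,"hand":0.3},{"travel":[0.004,-0.02,0],"yaw":0,"hand":0.3},{"travel":[0.0,-0.006,0],"yaw":0,"hand":0.3},{"travel":[0,0,0],"yaw":0,"hand":0.3}]' 30
python3 chk.py w18 .555 .318 .1155
```

```text
[0.55060653 0.31506567 0.03      ]
top0 208 226 (12, 11)
[0.55358724 0.31583063 0.02      ] (array([0.55010769, 0.31260906, 0.03538639]), [0.000588802922454571, 0.0005888029224544082])
side0 256 355 (17, 20)
[0.55296805 0.3158751  0.02      ] (array([0.55156066, 0.3177144 , 0.02293864]), [0.0006684228626430918, 0.0006684228626430015])
time_s: 12.35
eef_pos: [0.482, 0.2997, 0.1113]
eef_rot: [3.119, 0.033, 0.08]
ft_force: [0.3, -0.0, -0.4]
width: 0.0384
tcp [0.48209959 0.29909734 0.11134871] tip [0.5574 0.3004 0.1141] up [0.0237 0.0029 0.9997] F [-0.37  0.5  -1.78] w 0.03825188805389227 12.4
need tool [-0.002  -0.0176 -0.0019] head 1.2270809962825129
```

View pics/w18.png

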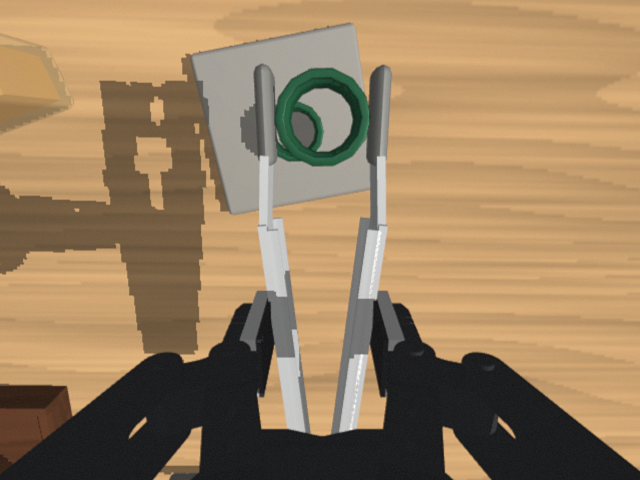

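```bash
python3 -m crank '[{"travel":[-0.004,-0.011,-0.002],"yaw":0,"hand":0.3},{"travel":[-0.001,-0.005,-0.001],"yaw":0,"hand":0.3},{"travel":[0,0,0],"yaw":0,"hand":0.3}]' 30
python3 chk.py w19 .552 .316 .1155;python3 - <<'E'
from h import *
c=read_camera("side"); crop(c,150,220,250,200,3,"pics/s19.png")
E
```

```text
time_s: 12.7
eef_pos: [0.4766, 0.3133, 0.1139]
eef_rot: [3.118, 0.028, 0.08]
ft_force: [-0.3, -0.2, -1.9]
width: 0.0388
tcp [0.47664881 0.31304326 0.11380748] tip [0.552  0.3141 0.1165] up [0.0236 0.0044 0.9997] F [ 0.14  0.05 -1.24] w 0.03823642544193682 12.75
need tool [ 0.     -0.0019  0.001 ] head 1.052923987525832
```

View pics/w19.png

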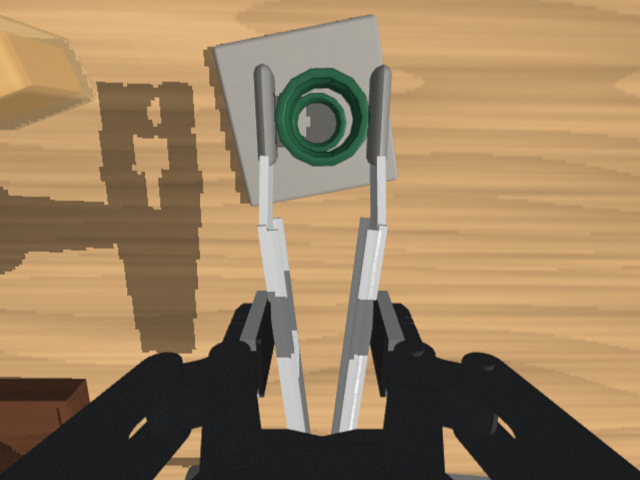

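View pics/s19.png

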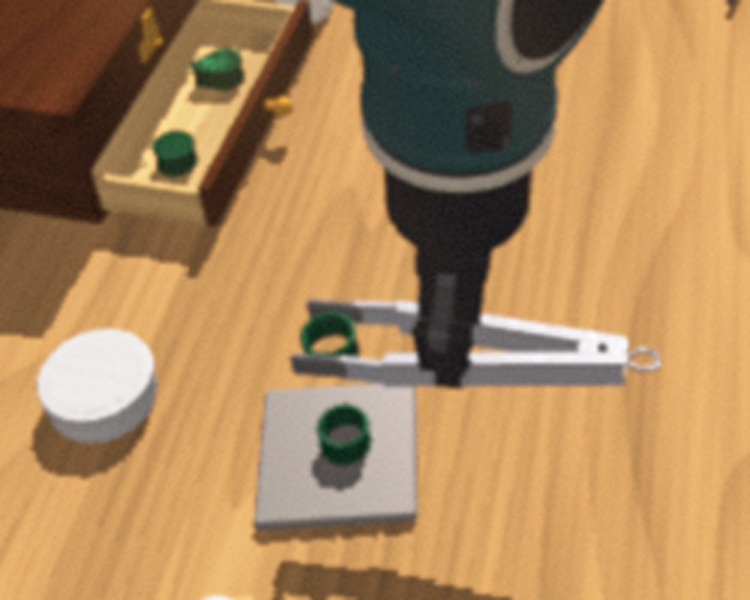

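```bash
python3 - <<'E'
from h import *
w=read_camera("wrist");s=read_camera("side");t=read_camera("top")
print("held top",tri([(w,322,117),(s,259.3,331)]))
crop(t,170,190,100,90,7,"pics/t19.png")
E
python3 -m crank '[{"travel":[0,-0.003,0.001],"yaw":0,"hand":0.3},{"travel":[0,0,0],"yaw":0,"hand":0.3},{"travel":[0,0,0],"yaw":0,"hand":0.3}]' 30
python3 chk.py w20 .552 .316 .1155
```

```text
held top (array([0.55190559, 0.31427266, 0.11921372]), [0.00027320378870532655, 0.0002732037887054685])
time_s: 13.25
eef_pos: [0.4771, 0.3155, 0.1124]
eef_rot: [3.117, 0.026, 0.08]
ft_force: [-0.6, 0.6, -0.1]
width: 0.0385
tcp [0.47704753 0.31557892 0.11237046] tip [0.5524 0.3166 0.1151] up [0.0238 0.0046 0.9997] F [ 0.26 -0.17 -1.61] w 0.03824570139430505 13.3
need tool [-0.0004  0.0006 -0.0004] head 0.9977539383793039
```

View pics/t19.png

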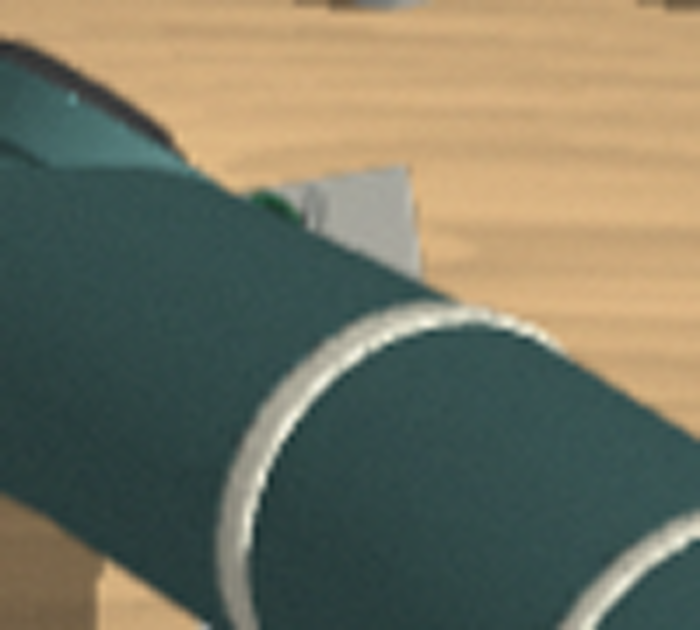

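View pics/w20.png

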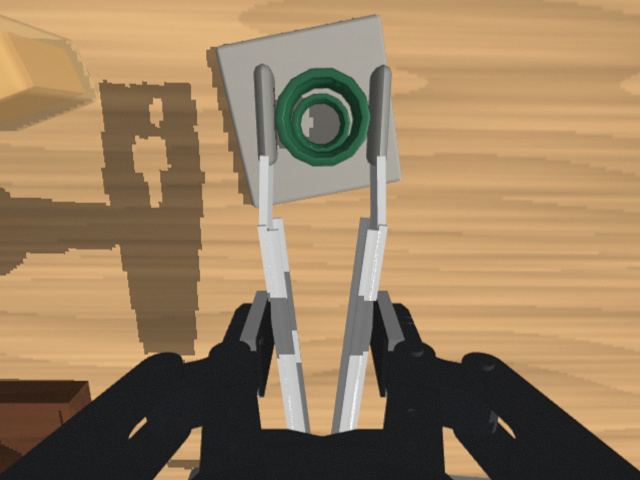

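Run:
```python
from h import *
from station import job
w=read_camera("wrist"); print("mate@.03",onz(w,324,122,.03),"held@.119",onz(w,322,117,.119)); s=sense();print(s["time_s"],np.abs(s["qd"]).max(),s["width"])
print(job.sign_off())
```

```text
mate@.03 [0.55125129 0.31340823 0.03      ] held@.119 [0.55189688 0.31686894 0.119     ]
13.35 0.0015488983804595893 0.03818280148537757
the job is handed in; nothing more can be done
None
```

The job is handed in. I gripped the small steel tongs, closed them on the open-tunnel plug (the coaster plug is a tunnel too), and carried it over. It is now held right above its mate.

- **Height:** the held plug's top measured z ≈ 0.119 m from the wrist and side cameras, so its underside is about 0.099 m up.
- **Centring:** the held plug is at about (0.552, 0.317). The mate measured between (0.551, 0.313) and (0.552, 0.318), depending on the view. That puts it within about 3.5 mm sideways; I aimed for (0.552, 0.316).
- **State at hand-in:** the arm was still, the grip was stopped on the plug at 38 mm wide, and the clock read 13.4 s. The final pictures show the tongs and plug touching nothing else. Only the tongs touched the plug.

**What disagreed or went less well:**
- At the start the gripper looked as if it was poking through the lampshade. I lifted it straight up and the force stayed at about 1 N.
- The tool gradually tilted by about 4° as it moved, because of how the rows follow one another. The tongs stayed within about 1.4° of level.
- The wrist force briefly read 8 N upward while the fingers closed on the tongs near the table.
- The early height estimates for the tongs' tips (1 and 10 mm) and the plugs (8 to 24 mm) were well off the given heights. I re-measured the plug and its mate from closer views and used the given heights for the final positions.

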